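Index the rotary soldering jig by one hole

TASK

With the closed fingertips, press the rotary jig's spring button fully down inside its finger well so that the index pin drops out of its hole, and, gripping nothing and forcing nothing, turn the table clockwise (seen from above) to the very next hole, not past it. Let the button come back up so that the pin pops up in that hole and the table is locked, and leave the jig alone. The transformer must ride round in its nest, and the things standing on the bench stay where they are.

Things in the scene. Friction and masses are not known exactly. Their poses are not given: they have to be found in the camera images.
- table_axis (a point): Point on the vertical turning axis of the rotary jig, level with the top of its flat aluminium disc (200 mm across, top 40 mm above the bench). The disc turns in a fixed round grey drum 254 mm across standing on the bench, with a fixed steel index ring round the disc.
- next_hole (a point): Fixed point: centre of the next hole clockwise in the flat steel index ring, at its top face (40 mm above the bench), 110.5 mm from the axis. The ring (radius 102 to 119 mm) has six holes evenly spaced, 60 degrees apart, each 12.5 mm wide along the ring.
- button_top (a point): Centre of the flat top of the round black spring button (47 mm across), which rides on the table 56 mm from the axis, on the same radius as the index pin. At rest it is 54 mm above the bench; pressed, it goes straight down by up to 12 mm. It lies at the bottom of a finger well.
- well_rim (a point): Centre of the mouth of the finger well round the button, 62 mm above the bench, 8 mm above the button at rest. Its upright round grey wall (inside diameter 50 mm, outside a cone 86 mm across at the disc) is part of the turntable: a fingertip in the well that moves sideways pushes the wall and turns the table.
- pin_top (a point): Top of the index pin (brass, 9 mm thick, round end), 110.5 mm from the axis, joined rigidly to the button. At rest it stands in a hole of the ring, 3 mm above it. Pressed more than 9 mm it is under the ring and the table can turn. Let up between holes it rubs under the ring, then springs up by itself into the next hole it meets and locks the table.
- plunger (a joint): Travel of the button and pin in m: 0 = up (pin in a hole), 0.012 = fully down. Spring 3 N at the top, 8 N fully down. Between holes, let go, it stays at about 0.009 under the ring.
- turntable (a joint): Angle of the table in rad, 0 at the start (pin in its first hole), growing clockwise as seen from above; the next hole is at 1.047 (60 degrees). Play in a hole is about 0.016 either way. The bearing is stiff (0.1 N m), so the table stays where it is left.
- nest (a point): Centre of the nest's floor on the turntable, 60 mm from the axis, opposite the button: a low fence (8 mm high, inside 42 x 44 mm) that holds the transformer.
- transformer: Loose small transformer (38 x 41 x 35 mm, about 0.14 kg) standing in the nest; origin at the centre of its underside, z up. Its top is 75 mm above the bench.
- jar: Bystander: loose small jar with a screw lid, 44 mm across, 34 mm high; origin at the centre of its underside.
- capacitor: Bystander: loose dark cylindrical capacitor, 30 mm across, 48 mm high; origin at the centre of its underside.
- loupe: Bystander: loose black eye loupe standing on its wide rim, 37 mm across, 35 mm high; origin at the centre of its underside.
- tape: Bystander: loose roll of tape lying flat, 46 mm across, 19 mm high; origin at the centre of its underside.
Things that resemble listed ones, but are neither listed nor needed, are in the scene too. Leave any pink or purple look-alike of the transformer alone.

How it is judged:
By the outcome, as a careful person would: the job done as asked, in the order asked, and still so for the second after the job is handed in, with the robot touching nothing.
It also fails if it takes over 51 s, if anything falls off the work surface, if the arm or the gripper's body presses on something with over 40 N, if the wrist force passes 120 N, or if a joint passes its speed limit or range.

ROBOT

A 6-joint arm with a two-finger parallel gripper is mounted at the origin on a cart in front of the work surface, level with it; the furniture and walls round the work are solid. World frame = base frame: x ahead of the robot, y to its left, z up, the work surface at z = 0. Lengths are in m, angles in rad, forces in N, time in s.
With the tool pointing down it reaches from about 0.35 to 0.925 m from the base axis. Payload 6.4 kg.
Tool frame: the origin (TCP) lies midway between the tips of the shut fingers; the grasp point (between the pads) lies 19 mm behind it; z points along the fingers, y is the line along which they close (so a half turn about z gives the same grasp; the last joint's range is limited). The gripper opens to 94 mm and grips with 3 to 60 N. Pads are 16 mm wide; open, the fingers measure 119 mm over their backs; the gripper's body (75 mm by 177 mm) begins 78 mm behind the grasp point.
Start: joints at [-1.484, 0.245, 1.558, -0, 1.339, -0.174], TCP at [0.168, -0.628, 0.205] pointing down, gripper open.
Joint ranges: [-3.13, 3.13], [-1.02, 2.26], [0.13, 2.54], [-0.95, 4.09], [0.21, 2.88], [-2.74, 2.74]. Speed limits (rad/s): [2.57, 2.57, 3.14, 3.14, 3.14, 3.14].

INTERFACE

Orientations are given as a unit quaternion [w, x, y, z].
In Python, from cell import arm, capture, camera_model, job gives the robot as it stands.
- The arm moves only by the tool move_arm, never from a script. Its argument "steps" is a list of rows, each an object with "xyz": the shift along the tool's x, y, z in m, a list of three; "dr": the turn, a rotation vector about the tool's x, y, z in rad, a list of three; "claw": the gripper's target within -1 to 1 (fully open at 1, half-way at 0, shut at -1). A call has 1 to 10 rows; each row shifts and turns the commanded pose from where the row before left it, along the tool's axes as they then stand; what a row does not reach is not made up. A row lasts 1/8 s, in which the tool goes at most 62.5 mm and 10.7 degrees, less where a joint would pass 70% of its speed; a pose out of reach is approached as far as the arm can. A call is refused whole if a number of a shift passes 0.0625 or a number of a turn 0.188, either way. A call with a gripper value outside its range is refused whole. The fingers move at their own pace and stop on an object; "newtons" is the grip in N (left out, the last holds). Time passes only in rows, so rows that do not move let the fingers close. It gives the time, the measured TCP pose, the force, the opening and the grip force at its end, in the units of the state.
- arm.read_state(): the state, without advancing time (a new reading comes with each control period).
- capture(name): name is "scene" or "side" or "wrist"; returns the picture (384x512x3 uint8, red, green, blue); there is no depth.
- camera_model(name): a dict with "fx", "fy", "cx", "cy" (pixels), "R" (3x3) and "t" (3): a world point X has camera coordinates R X + t; the wrist camera has in their place "T_tool_cam" (4x4, takes a point from camera to tool coordinates, whose origin is the TCP and whose axes are the flange's). Camera axes: x right, y down, z forward; pixel columns grow to the right and rows downward; lengths in m; the calibration is good to about 2 mm. The wrist camera is an equidistant fisheye: a pixel r from the principal point sees the ray r / f radians off the axis. A picture is of the moment at which its call begins: read the wrist's pose just before it. camera_model takes no time and is no camera call.
- job.job_done(): hands the job in; it is judged then, once.
The state is a dict: "time": time; "joint_positions": joint angles; "qd": joint speeds; "tau": joint torques, N m; "tcp_pos": TCP position; "eef_rot": TCP orientation; "force": force on the tool from outside, world axes, zero at the start; "moment": the same for the moment, N m; "grip_width": finger opening in m; "finger_force": force on a finger pad.
Only numpy, scipy, OpenCV 4.12 (cv2) and the standard library are available. Lean on these libraries where they do the work, as an engineer would, in place of code of your own. Each camera call takes 0.05 s, during which the arm holds its last target. There are 200 camera calls.

## Working session

There is one attempt and no reset: what is moved stays moved. The work goes in short steps, Python scripts to look and compute and a tool call to move; the robot and the scene stay as the last step left them, time stands still between calls to the robot, and variables do not carry over. Pictures are saved under pics/ and viewed, at most 10 in all, crops included, and the job is handed in when it is done.

Besides the shell and the picture viewer there is one more tool, called after "Request:" as a command line: name --argument value ..., lists and objects as JSON in quotes. move_arm: Moves the arm, as the interface text tells. Its arguments: {"type":"object","properties":{"steps":{"type":"array"},"newtons":{"type":"number"}},"required":["steps"]}

```bash
mkdir -p pics; python3 - <<'E'
from cell import arm,capture,camera_model
import cv2,numpy as np
for n in("scene","side"):
    cv2.imwrite(f"pics/{n}0.png",cv2.cvtColor(capture(n),cv2.COLOR_RGB2BGR))
    m=camera_model(n);R=np.array(m["R"]);print(n,m["fx"],m["cx"],m["cy"],(-R.T@np.array(m["t"])).round(3),R.round(3).tolist())
print(np.array(camera_model("wrist")["T_tool_cam"]).round(3).tolist(),camera_model("wrist")["fx"]);print(arm.read_state())
E
```

```text
scene 442.49602030129495 252.861505916013 191.3393759590217 [0.026 0.553 0.782] [[-0.726, -0.687, 0.018], [-0.484, 0.493, -0.723], [0.488, -0.534, -0.69]]
side 377.36512670607823 251.27995414645903 199.09622576310534 [ 0.251 -0.605  0.671] [[0.915, -0.404, 0.022], [-0.245, -0.596, -0.765], [0.322, 0.695, -0.644]]
[[-0.0, -0.967, -0.254, 0.073], [1.0, -0.0, -0.001, 0.001], [0.001, -0.254, 0.967, -0.179], [0.0, 0.0, 0.0, 1.0]] 297.3186396354542
{'time': 0.1, 'joint_positions': array([-1.48408983e+00,  2.45714387e-01,  1.55888457e+00, -1.68160909e-05,
        1.33868349e+00, -1.74107919e-01]), 'qd': array([ 0.0005952 , -0.00165294, -0.00248272, -0.00107431,  0.00153228,
        0.00044982]), 'tau': array([ 1.02135586e-03, -4.16914201e+01, -3.15526307e+01,  6.87638833e-02,
        3.09963967e-02, -5.99071291e-05]), 'tcp_pos': array([ 0.16756305, -0.6274767 ,  0.20447869]), 'eef_rot': array([-8.44445256e-04,  9.91508417e-01,  1.30039782e-01,  2.87376240e-05]), 'force': array([-0.3237741 ,  0.13632251, -0.3496847 ]), 'moment': array([-0.03117803,  0.01136981, -0.01900801]), 'finger_force': 0.0, 'grip_width': 0.09432035386922581}
```

View pics/scene0.png

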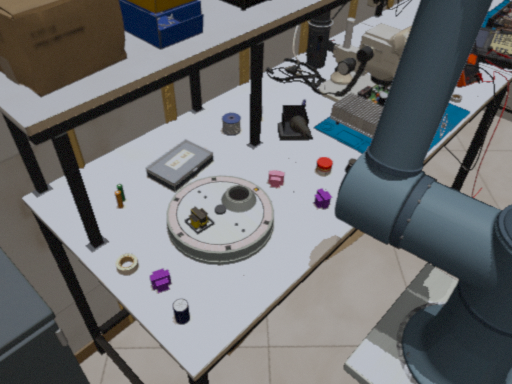

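View pics/side0.png

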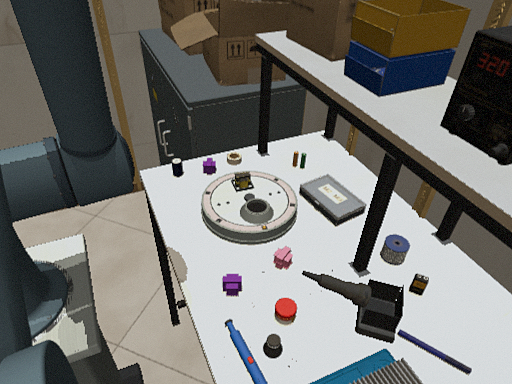

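The scene view shows the jig near (220,215) with its well at (239,196) and the nest at (199,217). In the side view they are at (249,205), (257,206) and (242,182). I'll enlarge both.

```bash
python3 - <<'E'
import cv2,numpy as np
a=cv2.imread("pics/scene0.png")[165:265,155:285];b=cv2.imread("pics/side0.png")[160:250,190:310]
f=lambda i:cv2.resize(i,None,fx=6,fy=6,interpolation=cv2.INTER_CUBIC)
cv2.imwrite("pics/za.png",f(a));cv2.imwrite("pics/zb.png",f(b))
E
```

```text
(no output)
```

View pics/za.png

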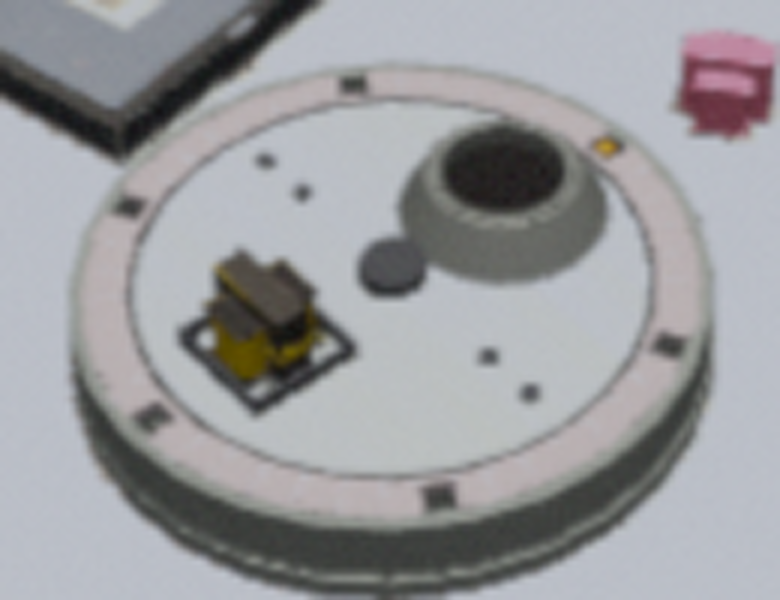

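View pics/zb.png

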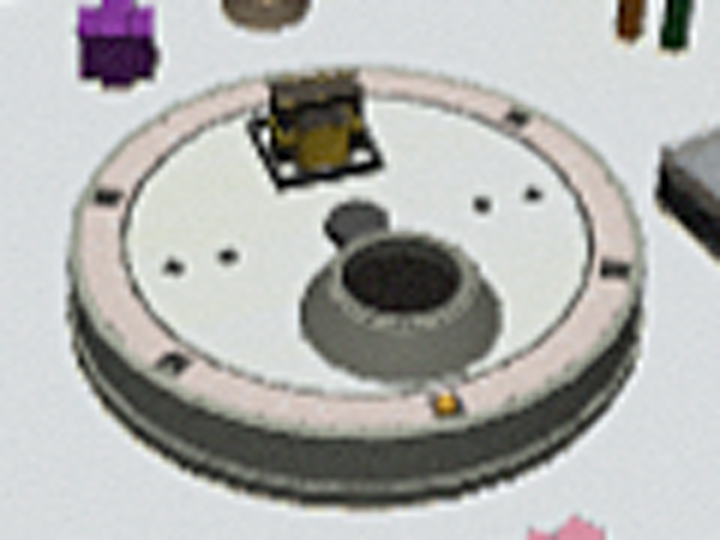

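Scene crop: brass pin at (606,147), well mouth at (503,168). Side crop: pin at (447,403), well mouth at (402,275). Five or six dark ring holes show in each.

```bash
cat > h.py <<'E'
import numpy as np
from cell import camera_model
def ray(n,p):
    m=camera_model(n);R=np.array(m["R"]);t=np.array(m["t"])
    d=R.T@np.array([(p[0]-m["cx"])/m["fx"],(p[1]-m["cy"])/m["fy"],1]);return -R.T@t,d
def plane(n,p,z):
    o,d=ray(n,p);return o+d*(z-o[2])/d[2]
def tri(p,q):
    o1,d1=ray("scene",p);o2,d2=ray("side",q);s=np.linalg.lstsq(np.c_[d1,-d2],o2-o1,rcond=None)[0]
    return (o1+d1*s[0]+o2+d2*s[1])/2
A=lambda p:(155-.42+p[0]/6,165-.42+p[1]/6)
B=lambda p:(190-.42+p[0]/6,160-.42+p[1]/6)
E
python3 - <<'E'
from h import *
ha=[(606,147),(670,346),(439,497),(152,417),(129,206),(352,85)];hb=[(447,403),(172,363),(107,197),None,(516,118),(614,268)]
for n,f,h in(("scene",A,ha),("side",B,hb)):
    P=[plane(n,f(p),.04)[:2] if p else None for p in h];i=[k for k in range(6) if P[k] is not None]
    c=np.linalg.lstsq(np.array([[*(2*P[k]),1] for k in i]),np.array([P[k]@P[k] for k in i]),rcond=None)[0][:2]
    print(n,c.round(4),[(round(np.hypot(*(P[k]-c)),4),round(np.degrees(np.arctan2(*(P[k]-c)[::-1])),1)) for k in i])
    print("pin43",plane(n,f(h[0]),.042).round(4))
print("well",plane("scene",A((503,168)),.062),plane("side",B((402,275)),.062))
print("posts",plane("scene",(97,243),0),plane("scene",(255,143),0),plane("side",(263,153),0),plane("side",(362,268),0))
for a,b in(((62,130),(265,40)),((257,45),(395,145))):print("shelf",tri(a,b))
for p in((324,190),(322,160),(232,115),(276,170),(182,300),(161,270),(126,255),(180,145)): print(p,plane("scene",p,.035).round(3))
E
```

```text
scene [0.5611 0.079 ] [(np.float64(0.1112), np.float64(-95.0)), (np.float64(0.1124), np.float64(-154.8)), (np.float64(0.1116), np.float64(145.1)), (np.float64(0.1115), np.float64(84.5)), (np.float64(0.1122), np.float64(24.5)), (np.float64(0.1118), np.float64(-35.0))]
pin43 [ 0.5501 -0.0302  0.042 ]
side [0.5622 0.081 ] [(np.float64(0.1114), np.float64(-94.5)), (np.float64(0.1124), np.float64(-155.1)), (np.float64(0.1119), np.float64(145.2)), (np.float64(0.1118), np.float64(25.0)), (np.float64(0.1124), np.float64(-34.6))]
pin43 [ 0.5524 -0.0319  0.042 ]
well [0.55650016 0.02252539 0.062     ] [0.55781529 0.02483631 0.062     ]
posts [0.71455388 0.31805452 0.        ] [ 0.71374141 -0.20376972  0.        ] [0.71510428 0.3163458  0.        ] [ 0.72208685 -0.20166654  0.        ]
shelf [0.69724476 0.31961126 0.33965748]
shelf [ 0.71097677 -0.19126348  0.31421005]
(324, 190) [ 0.432 -0.152  0.035]
(322, 160) [ 0.506 -0.241  0.035]
(232, 115) [ 0.825 -0.221  0.035]
(276, 170) [ 0.566 -0.125  0.035]
(182, 300) [0.443 0.293 0.035]
(161, 270) [0.528 0.277 0.035]
(126, 255) [0.612 0.304 0.035]
(180, 145) [ 0.823 -0.019  0.035]
```

Request:
move_arm --steps '[{"xyz":[0.039,-0.0377,0],"dr":[0,0,0],"claw":-1},{"xyz":[0.039,-0.0377,0],"dr":[0,0,0],"claw":-1},{"xyz":[0.039,-0.0377,0],"dr":[0,0,0],"claw":-1},{"xyz":[0.039,-0.0377,0],"dr":[0,0,0],"claw":-1},{"xyz":[0.039,-0.0377,0],"dr":[0,0,0],"claw":-1},{"xyz":[0.039,-0.0377,0],"dr":[0,0,0],"claw":-1},{"xyz":[0.039,-0.0377,0],"dr":[0,0,0],"claw":-1},{"xyz":[0.039,-0.0377,0],"dr":[0,0,0],"claw":-1},{"xyz":[0.039,-0.0377,0],"dr":[0,0,0],"claw":-1},{"xyz":[0.039,-0.0377,0],"dr":[0,0,0],"claw":-1}]'

```text
time: 1.35
tcp_pos: [0.4477, -0.1614, 0.2053]
eef_rot: [0.0, 0.992, 0.13, -0.0]
force: [0.2, -0.9, -0.1]
grip_width: 0.0003
finger_force: 0.0
```

Request:
move_arm --steps '[{"xyz":[0.039,-0.0377,0],"dr":[0,0,0],"claw":-1},{"xyz":[0.039,-0.0377,0],"dr":[0,0,0],"claw":-1},{"xyz":[0.039,-0.0377,0],"dr":[0,0,0],"claw":-1},{"xyz":[0.039,-0.0377,0],"dr":[0,0,0],"claw":-1},{"xyz":[0,0,0],"dr":[0,0,0],"claw":-1},{"xyz":[0,0,0],"dr":[0,0,0],"claw":-1}]'

```text
time: 2.1
tcp_pos: [0.5586, 0.0226, 0.2049]
eef_rot: [-0.0, 0.991, 0.13, -0.001]
force: [0.4, -0.1, -0.1]
grip_width: 0.0004
finger_force: 0.0
```

Request:
move_arm --steps '[{"xyz":[0,0,0.01],"dr":[0,0,-0.175],"claw":-1},{"xyz":[0,0,0.01],"dr":[0,0,-0.175],"claw":-1},{"xyz":[0,0,0.01],"dr":[0,0,-0.175],"claw":-1},{"xyz":[0,0,0.01],"dr":[0,0,-0.175],"claw":-1},{"xyz":[0,0,0.01],"dr":[0,0,-0.175],"claw":-1},{"xyz":[0,0,0.01],"dr":[0,0,-0.175],"claw":-1},{"xyz":[0,0,0.01],"dr":[0,0,-0.175],"claw":-1},{"xyz":[0,0,0],"dr":[0,0,0],"claw":-1},{"xyz":[0,0,0],"dr":[0,0,0],"claw":-1}]'

```text
time: 3.22
tcp_pos: [0.559, 0.0219, 0.1359]
eef_rot: [0.0, 0.738, 0.675, 0.0]
force: [0.6, -0.4, -0.3]
grip_width: 0.0004
finger_force: 0.0
```

```bash
python3 - <<'E'
from cell import arm,capture
import cv2
s=arm.read_state();print(s)
cv2.imwrite("pics/w1.png",cv2.resize(cv2.cvtColor(capture("wrist"),cv2.COLOR_RGB2BGR),(768,576)))
E
```

```text
{'time': 3.225, 'joint_positions': array([-1.63458859e-01,  1.08646510e-01,  1.84695294e+00, -3.08756471e-05,
        1.18546766e+00, -7.47098630e-02]), 'qd': array([ 0.0079005 , -0.00190931, -0.007884  , -0.00051154,  0.00046352,
       -0.00775784]), 'tau': array([-7.80860963e-02, -3.35427511e+01, -2.90186101e+01,  6.41680649e-02,
        3.03856668e-02,  4.43929210e-03]), 'tcp_pos': array([0.55903971, 0.02191044, 0.13591661]), 'eef_rot': array([2.15408672e-04, 7.37773987e-01, 6.75047758e-01, 1.51169429e-04]), 'force': array([ 0.62760038, -0.40236663, -0.34941908]), 'moment': array([-0.02595147, -0.07593918, -0.03920906]), 'finger_force': 0.0, 'grip_width': 0.0004217063095897465}
```

View pics/w1.png

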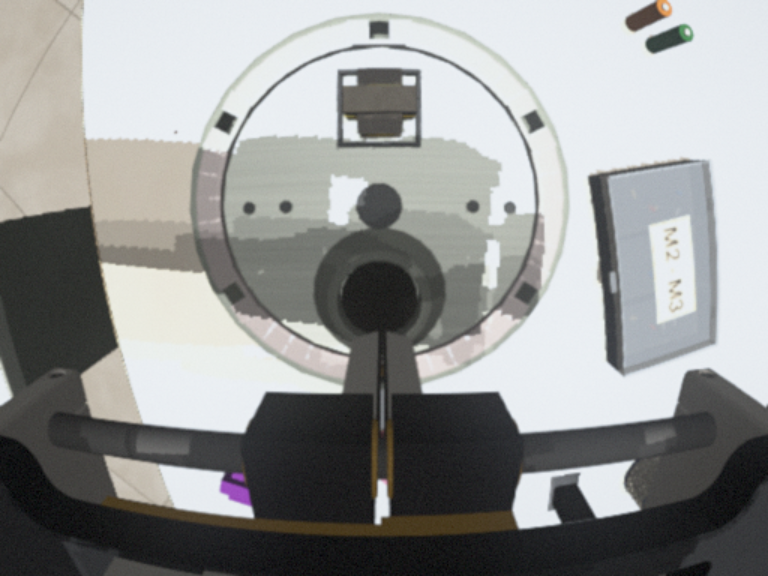

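Wrist view: five holes at (379,29), (227,121), (533,121), (235,293) and (525,293), well mouth near (379,297), fingertips just below it. I'll get the axis from these.

```bash
python3 - <<'E'
from h import *
from cell import arm
from scipy.spatial.transform import Rotation as Ro
m=camera_model("wrist");T=np.array(m["T_tool_cam"]);s=arm.read_state();q=s["eef_rot"];R=Ro.from_quat([*q[1:],q[0]]).as_matrix()
def w(p,z):
    x,y=(p[0]+.5)/1.5-.5-m["cx"],(p[1]+.5)/1.5-.5-m["cy"];r=np.hypot(x,y);a=r/m["fx"]
    d=R@T[:3,:3]@np.array([np.sin(a)*x/r,np.sin(a)*y/r,np.cos(a)]);o=s["tcp_pos"]+R@T[:3,3]
    return (o+d*(z-o[2])/d[2])[:2]
P=np.array([w(p,.04) for p in((379,29),(227,121),(533,121),(235,293),(525,293))])
c=np.linalg.lstsq(np.c_[2*P,np.ones(5)],(P*P).sum(1),rcond=None)[0][:2]
print(c,[(np.hypot(*v).round(4),np.degrees(np.arctan2(v[1],v[0])).round(1)) for v in P-c],"well",w((379,297),.062),"yaw",np.degrees(np.arctan2(R[1,0],R[0,0])))
for C in(c,np.array([.5617,.080])): print((R.T@np.array([*(C-s["tcp_pos"][:2]),0])).round(4))
E
```

```text
[0.56267922 0.07902944] [(np.float64(0.1115), np.float64(85.2)), (np.float64(0.1115), np.float64(145.0)), (np.float64(0.1115), np.float64(24.8)), (np.float64(0.1115), np.float64(-154.5)), (np.float64(0.1115), np.float64(-35.7))] well [0.55754382 0.0258844 ] yaw 84.96432428351187
[ 0.057  -0.0016 -0.    ]
[ 0.0579 -0.0026 -0.    ]
```

Request:
move_arm --steps '[{"xyz":[0.0015,-0.002,0.014],"dr":[0,0,0],"claw":-1},{"xyz":[0,0,0.014],"dr":[0,0,0],"claw":-1},{"xyz":[0,0,0.014],"dr":[0,0,0],"claw":-1},{"xyz":[0,0,0.014],"dr":[0,0,0],"claw":-1},{"xyz":[0,0,0.014],"dr":[0,0,0],"claw":-1},{"xyz":[0,0,0.008],"dr":[0,0,0],"claw":-1},{"xyz":[0,0,0],"dr":[0,0,0],"claw":-1},{"xyz":[0,0,0],"dr":[0,0,0],"claw":-1}]'

```text
time: 4.28
tcp_pos: [0.5577, 0.0243, 0.058]
eef_rot: [0.0, 0.737, 0.676, 0.0]
force: [0.5, 0.4, 0.6]
grip_width: 0.0006
finger_force: 0.0
```

Request:
move_arm --steps '[{"xyz":[0,0,0.003],"dr":[0,0,0],"claw":-1},{"xyz":[0,0,0.003],"dr":[0,0,0],"claw":-1},{"xyz":[0,0,0.003],"dr":[0,0,0],"claw":-1},{"xyz":[0,0,0.003],"dr":[0,0,0],"claw":-1},{"xyz":[0,0,0.002],"dr":[0,0,0],"claw":-1},{"xyz":[0,0,0],"dr":[0,0,0],"claw":-1},{"xyz":[0,0,0],"dr":[0,0,0],"claw":-1}]'

```text
time: 5.15
tcp_pos: [0.5578, 0.0242, 0.0441]
eef_rot: [0.0, 0.737, 0.676, 0.0]
force: [-1.3, 0.3, 6.7]
grip_width: 0.0005
finger_force: 3.0
```

Request:
move_arm --steps '[{"xyz":[0,0,0.001],"dr":[0,0,0],"claw":-1},{"xyz":[0,0,0.001],"dr":[0,0,0],"claw":-1},{"xyz":[0,0,0.0005],"dr":[0,0,0],"claw":-1},{"xyz":[0,0,0],"dr":[0,0,0],"claw":-1},{"xyz":[0,0,0],"dr":[0,0,0],"claw":-1}]'

```text
time: 5.78
tcp_pos: [0.5581, 0.0242, 0.0421]
eef_rot: [0.001, 0.736, 0.676, 0.0]
force: [-1.9, 0.1, 7.9]
grip_width: 0.0006
finger_force: 4.3
```

Request:
move_arm --steps '[{"xyz":[0,-0.0025,0],"dr":[0,0,0],"claw":-1},{"xyz":[0,-0.0025,0],"dr":[0,0,0],"claw":-1},{"xyz":[0,-0.0025,0],"dr":[0,0,0],"claw":-1},{"xyz":[0,-0.002,0],"dr":[0,0,0],"claw":-1},{"xyz":[0,0,0],"dr":[0,0,0],"claw":-1},{"xyz":[0,0,0],"dr":[0,0,0],"claw":-1}]'

```text
time: 6.52
tcp_pos: [0.55, 0.025, 0.0426]
eef_rot: [0.002, 0.737, 0.676, 0.002]
force: [0.7, 1.0, 7.3]
grip_width: 0.0003
finger_force: 3.6
```

Request:
move_arm --steps '[{"xyz":[0.0005,-0.0029,0],"dr":[0,0,0.052],"claw":-1},{"xyz":[0.0006,-0.0029,0],"dr":[0,0,0.052],"claw":-1},{"xyz":[0.0006,-0.0029,0],"dr":[0,0,0.052],"claw":-1},{"xyz":[0.0006,-0.0029,0],"dr":[0,0,0.052],"claw":-1},{"xyz":[0,0,0],"dr":[0,0,0],"claw":-1}]'

```text
time: 7.15
tcp_pos: [0.5388, 0.029, 0.0426]
eef_rot: [0.002, 0.803, 0.596, 0.002]
force: [0.9, -0.5, 7.1]
grip_width: 0.0007
finger_force: 3.6
```

```bash
python3 - <<'E'
from cell import arm,capture
import cv2,numpy as np
f=lambda i:cv2.resize(cv2.cvtColor(i,cv2.COLOR_RGB2BGR),(700,540),interpolation=cv2.INTER_CUBIC)
cv2.imwrite("pics/s2.png",f(capture("side")[150:258,185:325]))
E
```

```text
(no output)
```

View pics/s2.png

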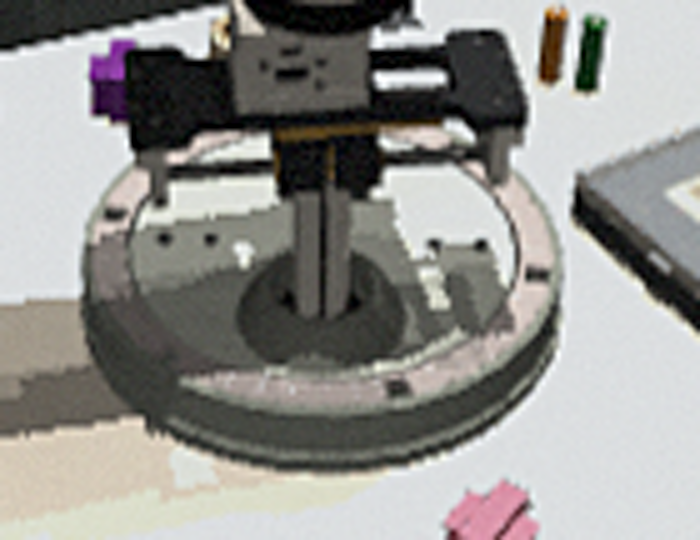

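The pin has dropped (its old hole is dark at (397,387)) and the table is turning with the fingertips in the well. The screw dots at (165,237) and (481,244) give the angle.

```bash
python3 - <<'E'
from h import *
C=lambda p:(185-.4+p[0]/5,150-.4+p[1]/5)
a=plane("side",B((533,193)),.04)-plane("side",B((174,266)),.04)
b=plane("side",C((481,244)),.04)-plane("side",C((165,237)),.04)
g=lambda v:np.degrees(np.arctan2(v[1],v[0]))
print(g(a),g(b),g(a)-g(b))
E
```

```text
-4.848196325053279 -24.30709995250469 19.45890362745141
```

Request:
move_arm --steps '[{"xyz":[0.0005,-0.0029,0],"dr":[0,0,0.052],"claw":-1},{"xyz":[0.0005,-0.0029,0],"dr":[0,0,0.052],"claw":-1},{"xyz":[0.0005,-0.0029,0],"dr":[0,0,0.052],"claw":-1},{"xyz":[0.0005,-0.0029,0],"dr":[0,0,0.052],"claw":-1},{"xyz":[0.0005,-0.0029,0],"dr":[0,0,0.052],"claw":-1},{"xyz":[0.0005,-0.0029,0],"dr":[0,0,0.052],"claw":-1},{"xyz":[0.0005,-0.0029,0],"dr":[0,0,0.052],"claw":-1},{"xyz":[0.0005,-0.0029,0],"dr":[0,0,0.052],"claw":-1},{"xyz":[0,0,0],"dr":[0,0,0],"claw":-1},{"xyz":[0,0,0],"dr":[0,0,0],"claw":-1}]'

```text
time: 8.45
tcp_pos: [0.5202, 0.0431, 0.0425]
eef_rot: [0.001, 0.909, 0.418, 0.002]
force: [3.1, -0.3, 5.7]
grip_width: 0.0014
finger_force: 3.6
```

Request:
move_arm --steps '[{"xyz":[0,0,-0.003],"dr":[0,0,0],"claw":-1},{"xyz":[0,0,-0.003],"dr":[0,0,0],"claw":-1},{"xyz":[0,0,-0.003],"dr":[0,0,0],"claw":-1},{"xyz":[0,0,-0.003],"dr":[0,0,0],"claw":-1},{"xyz":[0,0,-0.0005],"dr":[0,0,0],"claw":-1},{"xyz":[0,0,0],"dr":[0,0,0],"claw":-1},{"xyz":[0,0,0],"dr":[0,0,0],"claw":-1}]'

```text
time: 9.32
tcp_pos: [0.5179, 0.0434, 0.0533]
eef_rot: [-0.0, 0.909, 0.418, -0.0]
force: [0.5, -0.9, 0.5]
grip_width: 0.0003
finger_force: 0.0
```

```bash
python3 - <<'E'
from cell import arm,capture
import cv2,numpy as np
cv2.imwrite("pics/w3.png",cv2.resize(cv2.cvtColor(capture("wrist"),cv2.COLOR_RGB2BGR),(768,576)))
s=arm.read_state();print(s["force"],s["tcp_pos"])
E
```

```text
[-0.95861638 -0.1048552  -0.01402449] [0.51791392 0.04338871 0.05333849]
```

View pics/w3.png

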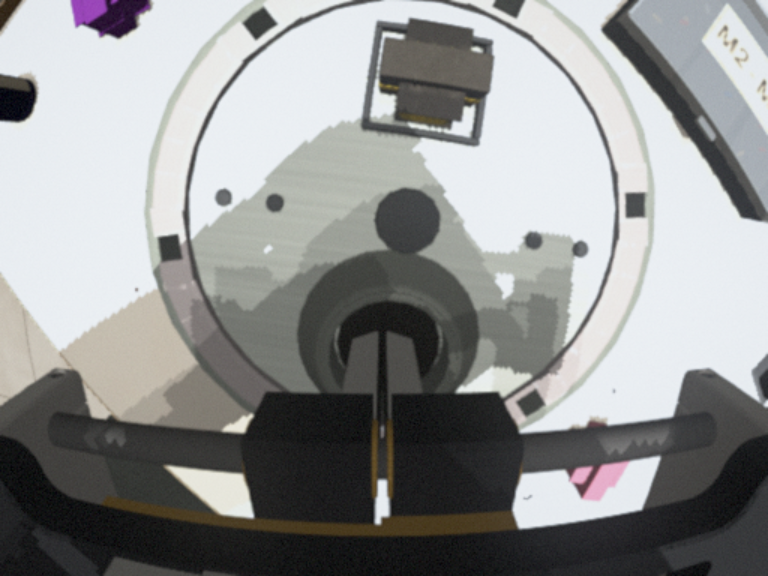

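The transformer is still in its nest. Screws are at (224,197) and (580,248), ring holes at (170,247), (635,205) and (530,402).

```bash
cat >> h.py <<'E'
def wr(p,z):
    from cell import arm
    from scipy.spatial.transform import Rotation as Ro
    m=camera_model("wrist");T=np.array(m["T_tool_cam"]);s=arm.read_state();q=s["eef_rot"];R=Ro.from_quat([*q[1:],q[0]]).as_matrix()
    x,y=(p[0]+.5)/1.5-.5-m["cx"],(p[1]+.5)/1.5-.5-m["cy"];r=np.hypot(x,y);a=r/m["fx"]
    d=R@T[:3,:3]@np.array([np.sin(a)*x/r,np.sin(a)*y/r,np.cos(a)]);o=s["tcp_pos"]+R@T[:3,3]
    return (o+d*(z-o[2])/d[2])[:2]
E
python3 - <<'E'
from h import *
g=lambda v:np.degrees(np.arctan2(v[1],v[0])).round(1)
P=[wr(p,.04) for p in((170,247),(260,23),(510,5),(635,205),(530,402))]
P=np.array(P);c=np.linalg.lstsq(np.c_[2*P,np.ones(5)],(P*P).sum(1),rcond=None)[0][:2]
print(c,[(np.hypot(*v).round(4),g(v)) for v in P-c])
b=wr((580,248),.04)-wr((224,197),.04);print("screws",g(b),"table",-4.9-g(b))
E
```

```text
[0.56188846 0.07804626] [(np.float64(0.1111), np.float64(144.8)), (np.float64(0.1115), np.float64(84.8)), (np.float64(0.1107), np.float64(24.4)), (np.float64(0.1116), np.float64(-35.1)), (np.float64(0.111), np.float64(-95.0))]
screws -48.6 table 43.7
```

Request:
move_arm --steps '[{"xyz":[0,0,-0.0025],"dr":[0,0,0],"claw":-1},{"xyz":[0.0005,-0.002,0],"dr":[0,0,0],"claw":-1},{"xyz":[0.0005,-0.002,0],"dr":[0,0,0],"claw":-1},{"xyz":[0.0005,-0.002,0],"dr":[0,0,0],"claw":-1},{"xyz":[0.0005,-0.002,0],"dr":[0,0,0],"claw":-1},{"xyz":[0,0,0],"dr":[0,0,0],"claw":-1}]'

```text
time: 10.12
tcp_pos: [0.5131, 0.0503, 0.0559]
eef_rot: [-0.0, 0.909, 0.418, -0.0]
force: [-0.1, -0.0, -0.7]
grip_width: 0.0004
finger_force: 0.0
```

Request:
move_arm --steps '[{"xyz":[0.0005,-0.0014,0],"dr":[0,0,0.026],"claw":-1},{"xyz":[0.0005,-0.0014,0],"dr":[0,0,0.026],"claw":-1},{"xyz":[0.0005,-0.0014,0],"dr":[0,0,0.026],"claw":-1},{"xyz":[0.0005,-0.0014,0],"dr":[0,0,0.026],"claw":-1},{"xyz":[0,0,0],"dr":[0,0,0],"claw":-1}]'

```text
time: 10.75
tcp_pos: [0.5111, 0.0547, 0.0564]
eef_rot: [0.001, 0.929, 0.37, 0.0]
force: [0.8, -4.9, 1.4]
grip_width: 0.0009
finger_force: 2.1
```

Request:
move_arm --steps '[{"xyz":[0.0005,-0.0014,0],"dr":[0,0,0.026],"claw":-1},{"xyz":[0.0005,-0.0014,0],"dr":[0,0,0.026],"claw":-1},{"xyz":[0.0005,-0.0014,0],"dr":[0,0,0.026],"claw":-1},{"xyz":[0.0005,-0.0014,0],"dr":[0,0,0.026],"claw":-1},{"xyz":[0,0,0],"dr":[0,0,0],"claw":-1}]'

```text
time: 11.38
tcp_pos: [0.5094, 0.0595, 0.0568]
eef_rot: [0.002, 0.947, 0.321, 0.001]
force: [1.3, -7.6, 1.5]
grip_width: 0.0006
finger_force: 3.4
```

```bash
python3 - <<'E'
from cell import arm,capture
import cv2,numpy as np
cv2.imwrite("pics/w4.png",cv2.resize(cv2.cvtColor(capture("wrist"),cv2.COLOR_RGB2BGR),(768,576)))
s=arm.read_state();print(s["force"],s["tcp_pos"])
E
```

```text
[ 0.10099231 -7.49038986  2.43158325] [0.50945937 0.05951884 0.05685155]
```

View pics/w4.png

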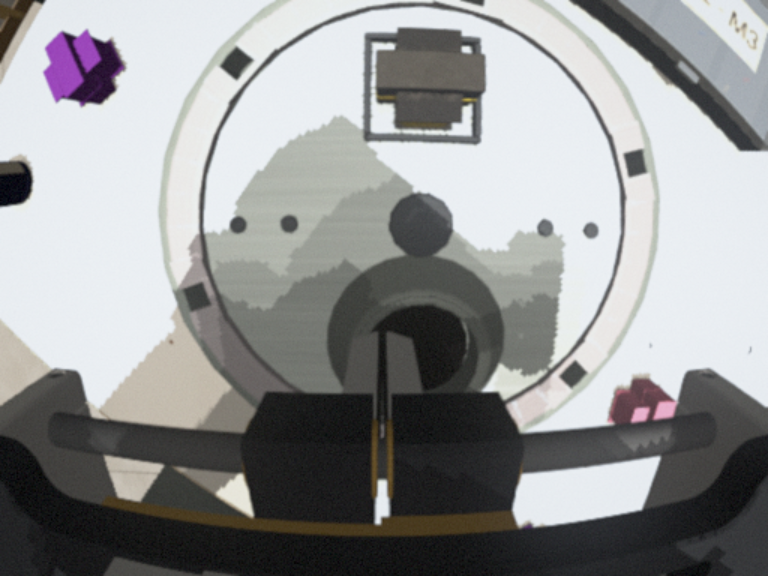

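Fingertips now bear on the left well wall. Screws are at (238,224) and (591,230), and the transformer is still nested.

```bash
python3 - <<'E'
from h import *
g=lambda v:np.degrees(np.arctan2(v[1],v[0]))
b=wr((591,230),.04)-wr((238,224),.04);print("table",-4.9-g(b))
P=[wr(p,.04) for p in((194,297),(236,63),(636,162),(573,374))]
print([g(p-np.array([.562,.079])).round(1) for p in P])
E
```

```text
table 48.21158700565298
[np.float64(145.3), np.float64(85.0), np.float64(-35.3), np.float64(-95.0)]
```

Request:
move_arm --steps '[{"xyz":[0.0005,-0.0014,0],"dr":[0,0,0.026],"claw":-1},{"xyz":[0.0005,-0.0014,0],"dr":[0,0,0.026],"claw":-1},{"xyz":[0.0005,-0.0014,0],"dr":[0,0,0.026],"claw":-1},{"xyz":[0.0005,-0.0014,0],"dr":[0,0,0.026],"claw":-1},{"xyz":[0.0005,-0.0014,0],"dr":[0,0,0.026],"claw":-1},{"xyz":[0,0,0],"dr":[0,0,0],"claw":-1}]'

```text
time: 12.18
tcp_pos: [0.5073, 0.0666, 0.0568]
eef_rot: [0.002, 0.966, 0.259, 0.0]
force: [-0.0, -7.2, 3.4]
grip_width: 0.0002
finger_force: 3.8
```

Request:
move_arm --steps '[{"xyz":[0.0002,-0.0007,0],"dr":[0,0,0.013],"claw":-1},{"xyz":[0.0002,-0.0007,0],"dr":[0,0,0.013],"claw":-1},{"xyz":[0,0,0],"dr":[0,0,0],"claw":-1}]'

```text
time: 12.55
tcp_pos: [0.5068, 0.0696, 0.0565]
eef_rot: [0.0, 0.969, 0.246, 0.001]
force: [1.3, -2.5, 2.9]
grip_width: 0.0002
finger_force: 1.7
```

```bash
cat > pin.py <<'E'
from h import *
from cell import capture
import cv2
X=np.array([.5618-.1105*np.cos(np.radians(25.1)),.0795-.1105*np.sin(np.radians(25.1)),.041])
for n in("scene","side"):
    m=camera_model(n);c=np.array(m["R"])@X+np.array(m["t"]);u,v=int(m["fx"]*c[0]/c[2]+m["cx"]),int(m["fy"]*c[1]/c[2]+m["cy"])
    i=capture(n);k=i[v-6:v+7,u-8:u+9].astype(int);y=(k[...,0]-k[...,2]>60)&(k[...,1]-k[...,2]>25)
    print(n,u,v,"brass px",y.sum(),np.argwhere(y).mean(0) if y.any() else "", "median",np.median(k,(0,1)))
    cv2.imwrite(f"pics/p_{n}.png",cv2.resize(i[v-40:v+40,u-40:u+80,::-1],None,fx=5,fy=5,interpolation=cv2.INTER_CUBIC))
E
python3 pin.py
```

```text
scene 265 221 brass px 7 [7.         8.71428571] median [128. 125. 119.]
side 218 219 brass px 6 [7.16666667 8.83333333] median [101. 100.  89.]
```

```bash
python3 - <<'E'
import cv2,numpy as np
for n,(u,v) in(("scene",(255,189)),("side",(264,226))):
    k=cv2.imread(f"pics/{n}0.png")[v-6:v+7,u-8:u+9,::-1].astype(int);y=(k[...,0]-k[...,2]>60)&(k[...,1]-k[...,2]>25);print(n,y.sum())
a,b=cv2.imread("pics/p_scene.png"),cv2.imread("pics/p_side.png");cv2.imwrite("pics/p.png",cv2.resize(np.vstack([a,b]),(450,600)))
E
```

```text
scene 8
side 9
```

View pics/p.png

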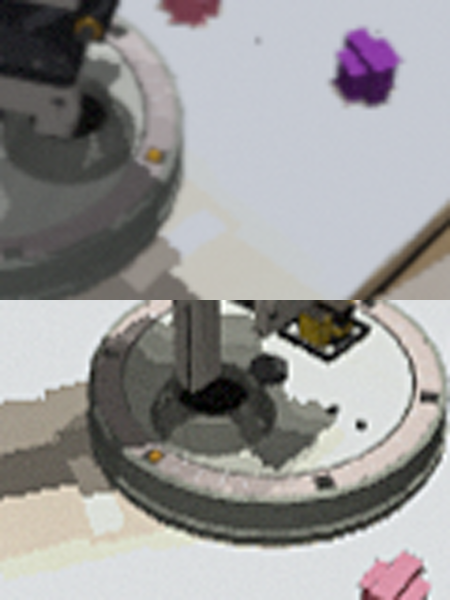

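Brass is visible filling the next hole in both views (scene (154,156), side (155,456) in the crop). A tiny nudge will check that the table is locked.

Request:
move_arm --steps '[{"xyz":[0.0002,-0.0007,0],"dr":[0,0,0.0],"claw":-1},{"xyz":[0.0002,-0.0007,0],"dr":[0,0,0.0],"claw":-1},{"xyz":[0,0,0],"dr":[0,0,0],"claw":-1}]'

```text
time: 13.02
tcp_pos: [0.5065, 0.0709, 0.0564]
eef_rot: [0.0, 0.969, 0.246, 0.001]
force: [4.2, -2.9, 2.5]
grip_width: 0.0006
finger_force: 2.3
```

```bash
python3 pin.py; python3 - <<'E'
from h import *
from cell import capture
import cv2
i=capture("wrist");g=cv2.cvtColor(cv2.resize(i,(768,576)),cv2.COLOR_RGB2GRAY)
# table screws: small round dark blobs at r~57/78 mm from axis, on the disc
th=cv2.adaptiveThreshold(g,255,cv2.ADAPTIVE_THRESH_MEAN_C,cv2.THRESH_BINARY_INV,41,25)
n,l,st,ce=cv2.connectedComponentsWithStats(th)
for k in range(1,n):
    if 60<st[k,4]<700 and ce[k,1]<395:
        v=wr(ce[k],.04)-np.array([.562,.079]);r=np.hypot(*v)
        if r<.118: print(ce[k].round(0),st[k,4],r.round(4),np.degrees(np.arctan2(v[1],v[0])).round(1))
E
```

```text
scene 265 221 brass px 5 [7.4 8.2] median [130. 128. 124.]
side 218 219 brass px 8 [6.875 8.125] median [102. 101.  90.]
[219.  95.] 589 0.1112 85.0
[630. 131.] 482 0.112 -35.5
[311. 135.] 151 0.0635 80.1
[261. 164.] 65 0.0777 97.6
[379. 185.] 199 0.0265 78.6
[246. 183.] 61 0.0822 104.7
[243. 214.] 276 0.0818 114.5
[295. 216.] 268 0.0575 114.8
[550. 239.] 257 0.0592 -66.9
[192. 243.] 149 0.1086 122.3
[595. 244.] 216 0.0833 -66.5
[554. 272.] 202 0.0656 -80.4
[369. 275.] 333 0.0338 161.3
[421. 311.] 116 0.04 -153.1
[383. 352.] 633 0.0632 -168.5
[600. 351.] 424 0.1126 -95.1
[333. 362.] 192 0.078 175.8
```

Request:
move_arm --steps '[{"xyz":[0.0002,-0.0007,0],"dr":[0,0,0.0],"claw":-1},{"xyz":[0,0,0],"dr":[0,0,0],"claw":-1}]'

```text
time: 13.42
tcp_pos: [0.5064, 0.0711, 0.0564]
eef_rot: [0.001, 0.969, 0.246, 0.001]
force: [4.4, -4.8, 4.4]
grip_width: 0.0002
finger_force: 3.2
```

The force rises and the tip no longer advances, so it's locked. Backing off to the well centre and lifting out.

Request:
move_arm --steps '[{"xyz":[-0.0007,0.003,0],"dr":[0,0,0],"claw":-1},{"xyz":[-0.0007,0.003,0],"dr":[0,0,0],"claw":-1},{"xyz":[-0.0005,0.002,0],"dr":[0,0,0],"claw":-1},{"xyz":[0,0,0],"dr":[0,0,0],"claw":-1},{"xyz":[0,0,-0.008],"dr":[0,0,0],"claw":-1},{"xyz":[0,0,-0.02],"dr":[0,0,0],"claw":-1},{"xyz":[0,0,-0.03],"dr":[0,0,0],"claw":-1},{"xyz":[0,0,-0.03],"dr":[0,0,0],"claw":-1},{"xyz":[-0.02,0,-0.03],"dr":[0,0,0],"claw":-1},{"xyz":[-0.03,0,0],"dr":[0,0,0],"claw":-1}]'

```text
time: 14.68
tcp_pos: [0.4654, 0.0396, 0.1775]
eef_rot: [0.001, 0.969, 0.247, 0.003]
force: [0.9, 0.1, -0.7]
grip_width: 0.0005
finger_force: 0.0
```

Request:
move_arm --steps '[{"xyz":[-0.04,0,0],"dr":[0,0,0],"claw":-1},{"xyz":[-0.04,0,0],"dr":[0,0,0],"claw":-1},{"xyz":[0,0,0],"dr":[0,0,0],"claw":-1},{"xyz":[0,0,0],"dr":[0,0,0],"claw":-1}]'

```text
time: 15.18
tcp_pos: [0.3941, 0.0017, 0.1747]
eef_rot: [0.0, 0.969, 0.246, 0.001]
force: [-0.4, -0.2, 0.4]
grip_width: 0.0008
finger_force: 0.0
```

```bash
python3 pin.py; python3 - <<'E'
from cell import arm,capture
import cv2,numpy as np
s=arm.read_state();print(s["tcp_pos"],s["force"])
w=cv2.resize(capture("wrist")[...,::-1],(512,384));a=cv2.resize(capture("scene")[165:265,155:285,::-1],(288,222),interpolation=cv2.INTER_CUBIC);b=cv2.resize(capture("side")[160:250,190:310,::-1],(288,216),interpolation=cv2.INTER_CUBIC)
o=np.zeros((444,800,3),np.uint8);o[:384,:512]=w;o[:222,512:]=a;o[222:438,512:]=b;cv2.imwrite("pics/fin.png",o)
E
```

```text
scene 265 221 brass px 4 [7.5 8.5] median [112. 108. 107.]
side 218 219 brass px 7 [7.         8.28571429] median [106. 104.  97.]
[0.39424525 0.00186738 0.17437175] [-0.85211154 -0.52964543 -0.24869535]
```

View pics/fin.png

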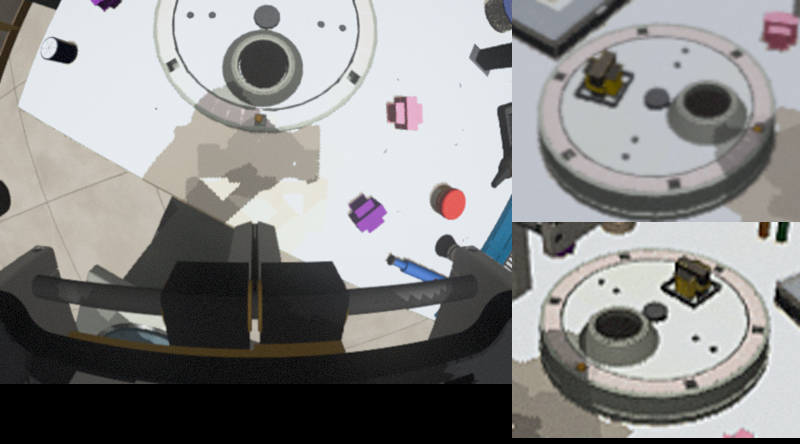

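The pin stands in the next hole (wrist (259,118)), the transformer is nested, the bystanders look unmoved, and the robot is clear.

```bash
python3 -c "
from cell import job
print(job.job_done())"
```

```text
the job is handed in; nothing more can be done
None
```

The table was turned clockwise to the very next hole; the pin is up in it and the lock held against a light push, the transformer is still in its nest, the bystanders I could see stand where they were, and the job is handed in at about 15 s with the arm clear.

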